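# Drop a feed ball and ease the lid shut

### The arm

A 6-joint arm with a two-finger parallel gripper is mounted at the origin on the work surface. World frame = base frame: x ahead of the robot, y to its left, z up, the work surface at z = 0. Lengths are in mm, angles in rad, forces in N, time in s.
With the tool pointing down it reaches from about 350 to 975 mm from the base axis. Payload 7.1 kg.
Tool frame: the origin (TCP) lies at the very end of the fingers, on their centre line; the grasp point (between the pads) lies 19 mm behind it (ctrl.pinch_z is the z of the grasp point in the tool frame, in mm); z points along the fingers, y is the direction in which the jaws open and shut (so a half turn about z gives the same grasp; the last joint's range is limited). The gripper opens to 88 mm and grips with 3 to 60 N. Pads are 20 mm wide; open, the fingers measure 115 mm over their backs; the gripper's body (75 mm by 178 mm) begins 61 mm behind the grasp point.
Start: joints at [-1.286, 0.423, 1.63, -0, 1.089, -0.019], TCP at [186.986, -596.357, 222.675] pointing down, gripper open.
Joint ranges: [-3, 3], [-0.9, 2.11], [0.09, 2.58], [-1.31, 4.45], [0.11, 2.69], [-2.54, 2.54]. Speed limits (rad/s): [2.39, 2.39, 3.01, 3.14, 3.14, 3.14].

### API

Orientations are given as a rotation vector (axis times angle).
In Python, from workcell import get_obs, optics, ctrl gives the robot as it stands.
- The arm moves only by the shell command python3 -m jog 'ROWS'. ROWS is a JSON object of lists of equal length, an entry for each row: "delta_rot": the turn, a rotation vector about the tool's x, y, z in rad, a list of three; "translation": the shift along the tool's x, y, z in mm, a list of three; "hand": the opening, from -1 (shut) to 1 (fully open). In form: {"delta_rot": [[rx, ry, rz], ...], "translation": [[x, y, z], ...], "hand": [hand, ...]}. A call has 1 to 5 rows; each row is the pose to reach, as a shift and turn from the pose commanded when the call began, along the tool's axes at that moment; what a row does not reach only later rows make up. A row lasts 1/10 s, in which the tool goes at most 50 mm and 8.59 degrees, less where a joint would pass 70% of its speed; a pose out of reach is approached as far as the arm can. A call with a gripper value outside its range is refused whole. The fingers move at their own pace and stop on an object; the grip force is fixed at half the most. Time passes only in rows, so rows that repeat a pose let the fingers close. It gives the time, the measured TCP pose, the force and the opening at its end, in the units of the state.
- get_obs(): the state, without advancing time (a new reading comes with each control period).
- optics.get_image(name): name is "side" or "top" or "wrist"; returns the picture (420x560x3 uint8, red, green, blue); there is no depth.
- optics.calibration(name): a dict with "intrinsics" (3x3 intrinsics, pixels), "cam_to_world" (4x4, takes a point from camera to world coordinates). Camera axes: x right, y up, looking along -z (the intrinsics and any distortion apply to the point x, -y, -z); pixel columns grow to the right and rows downward; lengths in mm; the calibration is good to about 2 mm. A picture is of the moment at which its call begins: read the wrist's pose just before it. calibration takes no time and is no camera call; for the wrist camera it gives the pose at the moment of the call.
- ctrl.close_job(): hands the job in, once; it reports no verdict.
The state is a dict: "t": time; "qpos": joint angles; "qvel": joint speeds; "joint_torque": joint torques, N m; "ee_pos": TCP position; "orientation": TCP orientation; "ft_force": force on the tool from outside, world axes, zero at the start; "moment": the same for the moment, N m; "width": finger opening in mm.
Only numpy, scipy, OpenCV 4.12 (cv2) and the standard library are available. Lean on these libraries where they do the work, as an engineer would, in place of code of your own. Each camera call takes 0.05 s, during which the arm holds its last target. There are 200 camera calls.

### The job

Release the feed ball from the steel dispenser: push its lever paddle all the way down with the fingertips so that the linked lid swings up, and keep it down until the ball has rolled out into the tray. Then let the paddle come back up slowly under the fingers, over about three seconds, so that the lid shuts without slamming, and move clear. Work the lid only by the paddle, touch neither the lid nor the ball, and leave the bottle, sensor box and filter standing where they are.

Things in the scene. Friction and masses are not known exactly. Their poses are not given: they have to be found in the camera images.
- dispenser: Stainless feed dispenser fixed to the bench: base 340 x 130 mm, hopper 120 x 100 mm, 132 mm high, with a lid, lever on its -x side, chute and open tray on its +x side. Origin on the bench under the hopper's centre, z up; its x axis is within 35 degrees of the robot's. Tray: centre at x +160 mm, inside 102 x 102 mm, floor 10 mm and walls 56 mm above the bench.
- paddle_top (a point): Centre of the top of the lever's black rubber paddle (50 mm along dispenser x, 80 mm along y, 8 mm thick), where to press. At rest about 197 mm from the dispenser's origin towards -x, 136 mm above the bench, tilted 0.2 rad (end away from the hopper higher). Fully down it is 38 mm lower, tilted 0.2 rad the other way, less than 5 mm sideways. Free space below.
- lever (a joint): Lever angle in rad: 0 at rest (up, lid shut), about 0.38 at the lower stop. Its level pivot is at dispenser x -100 mm, height 112 mm, 100 mm from the paddle's centre. Linked rigidly to the lid both ways. A spring and the lid's weight push the paddle back up with roughly 3 to 8 N; let go, it flies up and the lid slams.
- lid (a joint): Lid angle in rad: 0 shut, about 0.92 with the lever fully down; it grows about 2.4 rad per rad of the lever.
- lid_edge (a point): Middle of the upper free edge of the lid, at the tray side: shut, 137 mm above the bench and 70 mm from the dispenser's origin towards +x. The lid is a steel frame with bars, 130 x 148 mm, with a steel apron hanging from this edge that holds the ball back; it hinges along the hopper's lever side (dispenser x -60 mm, height 135 mm) and the tray side swings up.
- ball_center (a point): Centre of the feed ball, tan, 32 mm across, 25 g. It starts on the sloping floor inside the hopper, behind the lid's apron, and rolls down the chute by itself within about a second once the lid is up.
- bottle: Bystander: small amber bottle 48 mm across, 100 mm high, loose; origin at the centre of its underside.
- sensor: Bystander: white sensor box with a dark screen, 100 x 65 x 42 mm, loose; origin at the centre of its underside.
- filter: Bystander: round disc filter, 54 mm across, 28 mm high, loose, lying flat; origin at the centre of its underside.

How it is judged:
By the outcome, as a careful person would: the job done as asked, in the order asked, and still so for the second after the job is handed in, with the robot touching nothing.
It also fails if it takes over 35 s, if anything falls off the work surface, if the arm or the gripper's body presses on something with over 40 N, if the wrist force passes 120 N, or if a joint passes its speed limit or range.

## Working session

There is one attempt and no reset: what is moved stays moved. The work goes in short steps, Python scripts to look and compute and a shell command to move; the robot and the scene stay as the last step left them, time stands still between calls to the robot, and variables do not carry over. Pictures are saved under pics/ and viewed, about 8 in all and at most 12, crops included, and the job is handed in when it is done.

```bash
mkdir -p pics; ls; python3 - <<'E'
from workcell import get_obs, optics, ctrl
import cv2
for n in("top","side"):
    cv2.imwrite(f"pics/{n}0.png",optics.get_image(n)[:,:,::-1])
    c=optics.calibration(n);print(n,c)
o=get_obs();print({k:o[k] for k in("t","ee_pos","orientation","ft_force","width")})
E
```

```text
pics
top {'intrinsics': array([[410.89717548,   0.        , 276.22547494],
       [  0.        , 410.89717548, 204.40961475],
       [  0.        ,   0.        ,   1.        ]]), 'cam_to_world': array([[ 8.58496245e-05,  9.81819880e-01, -1.89814950e-01,
         4.32059583e+02],
       [-9.99885821e-01, -2.78398639e-03, -1.48524287e-02,
         3.47047985e+00],
       [-1.51108520e-02,  1.89794552e-01,  9.81707538e-01,
         8.43413428e+02],
       [ 0.00000000e+00,  0.00000000e+00,  0.00000000e+00,
         1.00000000e+00]])}
side {'intrinsics': array([[386.18245437,   0.        , 279.9578786 ],
       [  0.        , 386.18245437, 205.9347719 ],
       [  0.        ,   0.        ,   1.        ]]), 'cam_to_world': array([[ 7.15516331e-01,  5.15461081e-01, -4.71525455e-01,
         2.26197829e+02],
       [-6.98567834e-01,  5.33986206e-01, -4.76300025e-01,
        -3.15184450e+02],
       [ 6.27396340e-03,  6.70192962e-01,  7.42160381e-01,
         6.26018693e+02],
       [ 0.00000000e+00,  0.00000000e+00,  0.00000000e+00,
         1.00000000e+00]])}
{'t': 0.1, 'ee_pos': array([ 186.85978552, -595.89395127,  221.98940379]), 'orientation': array([-3.10409496e+00, -4.75144952e-01,  2.95276390e-04]), 'ft_force': array([-0.10646091,  0.07241758,  0.36261833]), 'width': 87.6906024727264}
```

View pics/top0.png

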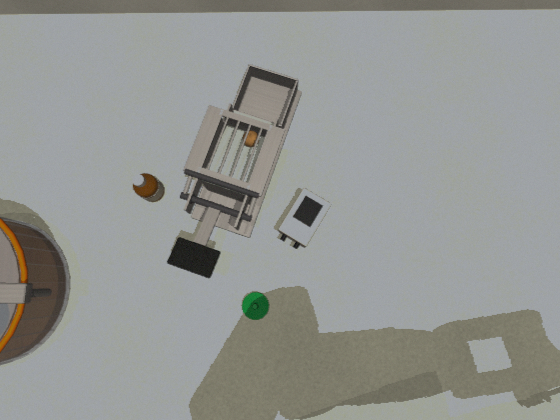

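View pics/side0.png

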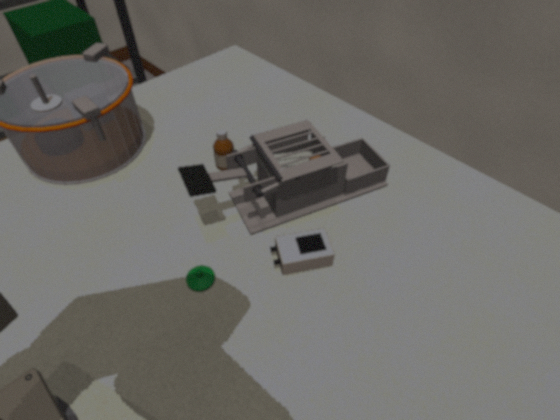

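Top view: the paddle is at about (194,257), the ball at (251,139) under the lid bars, the bottle at (148,187), the sensor at (303,215), the filter at (256,306), and a big pot is at the left edge. Side view: the paddle is at (197,180). Next I'll measure the paddle in both views.

```bash
cat > h.py <<'E'
import numpy as np, cv2
from workcell import get_obs, optics, ctrl
from scipy.spatial.transform import Rotation as R
def ray(n,px,c=None):
    c=c or optics.calibration(n);K,T=c["intrinsics"],c["cam_to_world"]
    d=np.linalg.inv(K)@[px[0],px[1],1.];d=T[:3,:3]@(d*[1,-1,-1]);return T[:3,3],d
def plane(n,px,z,c=None):
    o,d=ray(n,px,c);return o+d*(z-o[2])/d[2]
def tri(p1,p2,n1="top",n2="side"):
    o1,d1=ray(n1,p1);o2,d2=ray(n2,p2)
    s=np.linalg.lstsq(np.c_[d1,-d2],o2-o1,rcond=None)[0]
    a,b=o1+d1*s[0],o2+d2*s[1];return (a+b)/2,np.linalg.norm(a-b)
def blob(img,near,thr=60):
    m=(img.max(2)<thr).astype(np.uint8);m=cv2.morphologyEx(m,cv2.MORPH_OPEN,np.ones((3,3)))
    n,l,s,c=cv2.connectedComponentsWithStats(m);k=1+np.argmin(np.linalg.norm(c[1:]-near,axis=1))
    q=cv2.findContours((l==k).astype(np.uint8),0,1)[0][0];return c[k],s[k],cv2.minAreaRect(q)
E
python3 - <<'E'
from h import *
I={n:cv2.imread(f"pics/{n}0.png") for n in("top","side")}
t=blob(I["top"],(194,257));s=blob(I["side"],(197,180));print(t,s)
p,e=tri(t[0],s[0]);print("tri",p,e,"plane",plane("top",t[0],136))
box=cv2.boxPoints(t[2]);P=np.array([plane("top",b,136) for b in box]);print(P.round(),[np.linalg.norm(P[i]-P[i-1]).round() for i in range(4)])
for nm,px,z in[("ball",(251,139),70),("bottle",(148,187),50),("sensor",(303,215),42),("filter",(256,306),28),("potrim",(68,285),200),("traycorners",(250,66),56),("",(299,80),56),("hinge bar L",(188,172),135),("R",(258,192),135)]:print(nm,plane("top",px,z).round())
# tray far wall mid -> axis
c=optics.calibration("wrist");print(c)
E
```

```text
(array([193.40568272, 256.97711129]), array([ 168,  238,   51,   39, 1267], dtype=int32), ((193.2601776123047, 256.7715148925781), (46.07808303833008, 28.454055786132812), 19.653823852539062)) (array([196.5902965 , 179.85983827]), array([179, 165,  36,  31, 742], dtype=int32), ((196.86207580566406, 179.34483337402344), (34.927513122558594, 25.473447799682617), 66.80140686035156))
tri [477.70258897 158.34889617 127.28526214] 0.4465991630047574 plane [477.33523348 156.34820486 136.        ]
[[468. 202. 136.]
 [514. 187. 136.]
 [487. 111. 136.]
 [442. 126. 136.]] [np.float64(80.0), np.float64(48.0), np.float64(81.0), np.float64(48.0)]
ball [714.  65.  70.]
bottle [622. 271.  50.]
sensor [566. -37.  42.]
filter [390.  55.  28.]
potrim [430. 336. 200.]
traycorners [879.  70.  56.]
 [847. -32.  56.]
hinge bar L [629. 172. 135.]
R [591.  46. 135.]
{'intrinsics': array([[332.95043946,   0.        , 283.5424939 ],
       [  0.        , 332.95043946, 211.96693883],
       [  0.        ,   0.        ,   1.        ]]), 'cam_to_world': array([[ 2.98936366e-01,  9.24788911e-01,  2.35377397e-01,
         2.50210372e+02],
       [-9.54272298e-01,  2.90009080e-01,  7.25197545e-02,
        -5.75616319e+02],
       [-1.19611756e-03, -2.46292921e-01,  9.69194700e-01,
         3.84768688e+02],
       [ 0.00000000e+00,  0.00000000e+00,  0.00000000e+00,
         1.00000000e+00]])}
```

```bash
cat >> h.py <<'E'
def go(p,yaw):
    o=get_obs();A=R.from_rotvec(o["orientation"])
    B=R.from_euler("z",yaw,degrees=True)*R.from_rotvec([np.pi,0,0])
    print("t",o["t"],"pos",o["ee_pos"].round(1),"F",o["ft_force"].round(1),"move",A.inv().apply(np.array(p)-o["ee_pos"]).round(1),"rot",(A.inv()*B).as_rotvec().round(3))
E
python3 -c "
from h import *
go([477,156,200],161)"
```

```text
t 0.1 pos [ 186.9 -595.9  222. ] F [-0.1  0.1  0.4] move [ 501.8 -630.6   22.9] rot [-1.000e-03 -2.000e-03 -2.506e+00]
```

```bash
python3 -m jog '{"delta_rot":[[0,0,-2.5],[0,0,-2.5],[0,0,-2.5],[0,0,-2.5],[0,0,-2.5]],"translation":[[500,-630,5],[500,-630,5],[500,-630,5],[500,-630,5],[500,-630,5]],"hand":[-1,-1,-1,-1,-1]}'; python3 -c "
from h import *
go([477,156,200],161)"
```

```text
t: 0.6
ee_pos: [276.8, -361.0, 220.8]
orientation: [-2.711, -1.587, -0.0]
ft_force: [1.6, 0.2, 0.4]
width: 51.4
t 0.6 pos [ 276.8 -361.   220.8] F [1.6 0.2 0.4] move [548.8 -78.5  21. ] rot [ 0.    -0.    -1.751]
```

```bash
python3 -m jog '{"delta_rot":[[0,0,-1.75],[0,0,-1.75],[0,0,-1.75],[0,0,-1.75],[0,0,-1.75]],"translation":[[545,-78,10],[545,-78,10],[545,-78,10],[545,-78,10],[545,-78,10]],"hand":[-1,-1,-1,-1,-1]}'; python3 -c "
from h import *
go([477,156,200],161)"
```

```text
t: 1.1
ee_pos: [368.4, -128.5, 216.6]
orientation: [1.941, 2.47, 0.0]
ft_force: [1.1, -0.5, -0.5]
width: 11.1
t 1.1 pos [ 368.4 -128.5  216.6] F [ 1.1 -0.5 -0.5] move [250.8 172.8  16.6] rot [ 0.  0. -1.]
```

```bash
python3 -m jog '{"delta_rot":[[0,0,-1],[0,0,-1],[0,0,-1],[0,0,-1],[0,0,-1]],"translation":[[250,173,16],[250,173,16],[250,173,16],[250,173,16],[250,173,16]],"hand":[-1,-1,-1,-1,-1]}'; python3 -c "
from h import *
go([477,156,200],161)"
```

```text
t: 1.6
ee_pos: [459.2, 104.3, 203.3]
orientation: [0.9, 3.01, -0.0]
ft_force: [1.3, -0.1, 0.5]
width: 0.6
t 1.6 pos [459.2 104.3 203.3] F [ 1.3 -0.1  0.5] move [13.5 52.9  3.3] rot [-0.     0.    -0.249]
```

```bash
python3 -m jog '{"delta_rot":[[0,0,-0.15],[0,0,-0.25],[0,0,-0.25],[0,0,-0.25]],"translation":[[9,35,3],[13,52,3],[13,52,3],[13,52,3]],"hand":[-1,-1,-1,-1]}'; python3 - <<'E'
from h import *
go([477,156,200],161)
im={n:optics.get_image(n)[:,:,::-1] for n in("wrist","side")}
a=cv2.resize(im["side"][80:260,130:400],None,fx=2,fy=2)
b=im["wrist"]
cv2.imwrite("pics/w1.png",b);cv2.imwrite("pics/s1.png",a)
E
```

```text
t: 2.0
ee_pos: [476.4, 152.4, 200.0]
orientation: [-0.53, -3.095, 0.001]
ft_force: [-1.5, -0.4, 0.1]
width: 0.6
t 2.0 pos [476.4 152.4 200. ] F [-1.5 -0.4  0.1] move [0.7 3.6 0. ] rot [-0.001 -0.001 -0.008]
```

View pics/w1.png

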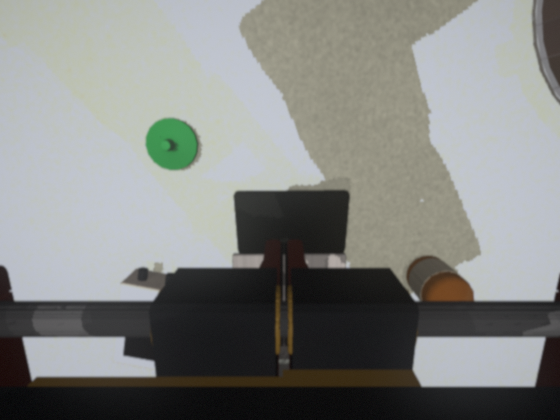

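View pics/s1.png

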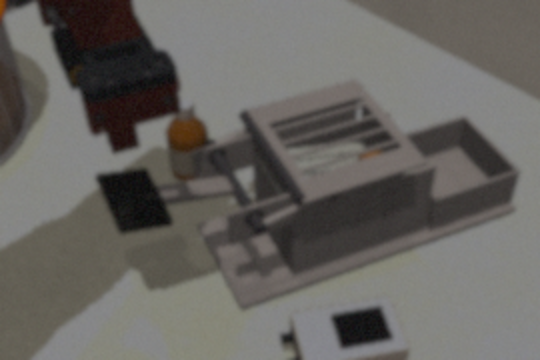

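Wrist view: the paddle spans columns 235–349 and rows 190–253, square with the image, and the fingertips are at (285,242). Side view: the lid is shut and the arm is clear of everything. I'll cross-check the paddle centre from this view.

```bash
python3 - <<'E'
from h import *
for px,z in[((235,191),141),((349,191),141),((237,253),131),((346,253),131),((292,221),136)]:print(plane("wrist",px,z).round(1))
go([477.5,157,145],161)
E
```

```text
[441.2 129.4 141. ]
[466.9 202.2 141. ]
[486.4 111.6 131. ]
[513.4 187.9 131. ]
[475.4 158.5 136. ]
t 2.1 pos [476.4 151.6 200.3] F [ 0.5 -0.4  0.4] move [ 0.8  5.5 55.3] rot [-0.001 -0.001 -0.009]
```

```bash
python3 -m jog '{"delta_rot":[[0,0,0],[0,0,0],[0,0,0],[0,0,0]],"translation":[[1,6,20],[1,6,40],[1,6,50],[1,6,50]],"hand":[-1,-1,-1,-1]}'; python3 -c "
from h import *
go([477,157.5,145],161)"
```

```text
t: 2.5
ee_pos: [477.0, 157.5, 149.4]
orientation: [-0.531, -3.094, 0.002]
ft_force: [-0.0, -0.3, -0.4]
width: 0.5
t 2.5 pos [477.  157.5 149.4] F [-0.  -0.3 -0.4] move [0.  0.  4.4] rot [-0.002 -0.002 -0.008]
```

```bash
python3 -m jog '{"delta_rot":[[0,0,0],[0,0,0],[0,0,0],[0,0,0],[0,0,0]],"translation":[[0,0,3],[0,0,6],[0,0,9],[0,0,12],[0,0,15]],"hand":[-1,-1,-1,-1,-1]}'; python3 -m jog '{"delta_rot":[[0,0,0],[0,0,0],[0,0,0],[0,0,0],[0,0,0]],"translation":[[0,0,4],[0,0,8],[0,0,12],[0,0,16],[0,0,18]],"hand":[-1,-1,-1,-1,-1]}'
```

```text
t: 3.0
ee_pos: [478.1, 158.8, 135.7]
orientation: [-0.528, -3.097, -0.0]
ft_force: [-1.8, 1.2, 5.1]
width: 0.5
t: 3.5
ee_pos: [477.5, 158.9, 117.3]
orientation: [-0.528, -3.096, 0.0]
ft_force: [-4.3, 1.5, 5.5]
width: 0.3
```

```bash
python3 -m jog '{"delta_rot":[[0,0,0],[0,0,0],[0,0,0],[0,0,0],[0,0,0]],"translation":[[0,0,4],[0,0,8],[0,0,12],[0,0,14],[0,0,15]],"hand":[-1,-1,-1,-1,-1]}';  python3 -m jog '{"delta_rot":[[0,0,0],[0,0,0],[0,0,0]],"translation":[[0,0,1],[0,0,2],[0,0,2]],"hand":[-1,-1,-1]}'
```

```text
t: 4.0
ee_pos: [477.9, 158.8, 102.5]
orientation: [-0.528, -3.097, 0.0]
ft_force: [-1.7, 0.3, 4.6]
width: 0.9
t: 4.3
ee_pos: [478.1, 158.7, 100.6]
orientation: [0.528, 3.097, 0.0]
ft_force: [-2.6, 0.3, 4.8]
width: 0.6
```

Not at the stop yet, because the force has not risen.

```bash
python3 -m jog '{"delta_rot":[[0,0,0],[0,0,0],[0,0,0]],"translation":[[0,0,1],[0,0,2],[0,0,2]],"hand":[-1,-1,-1]}'; python3 -m jog '{"delta_rot":[[0,0,0],[0,0,0],[0,0,0]],"translation":[[0,0,1],[0,0,1.5],[0,0,1.5]],"hand":[-1,-1,-1]}'
```

```text
t: 4.6
ee_pos: [478.3, 158.7, 99.2]
orientation: [0.528, 3.097, 0.0]
ft_force: [-4.8, -1.3, 12.6]
width: 0.7
t: 4.9
ee_pos: [478.4, 158.7, 98.6]
orientation: [0.528, 3.096, 0.0]
ft_force: [-7.6, -2.5, 22.7]
width: 0.5
```

The force has jumped from 5 to 23 N, so the paddle is at its lower stop. I'll hold for a second and look.

```bash
python3 -m jog '{"delta_rot":[[0,0,0],[0,0,0],[0,0,0],[0,0,0],[0,0,0]],"translation":[[0,0,0],[0,0,0],[0,0,0],[0,0,0],[0,0,0]],"hand":[-1,-1,-1,-1,-1]}'; python3 - <<'E'
from h import *
a=optics.get_image("top")[:,:,::-1];b=optics.get_image("side")[:,:,::-1]
f=lambda i:cv2.resize(i,None,fx=2,fy=2)
cv2.imwrite("pics/d1.png",np.hstack([f(a[40:280,120:320]),f(b[90:330,190:390])]))
E
```

```text
t: 5.4
ee_pos: [478.4, 158.7, 98.6]
orientation: [0.528, 3.096, 0.0]
ft_force: [-5.2, -2.4, 21.3]
width: 0.5
```

View pics/d1.png

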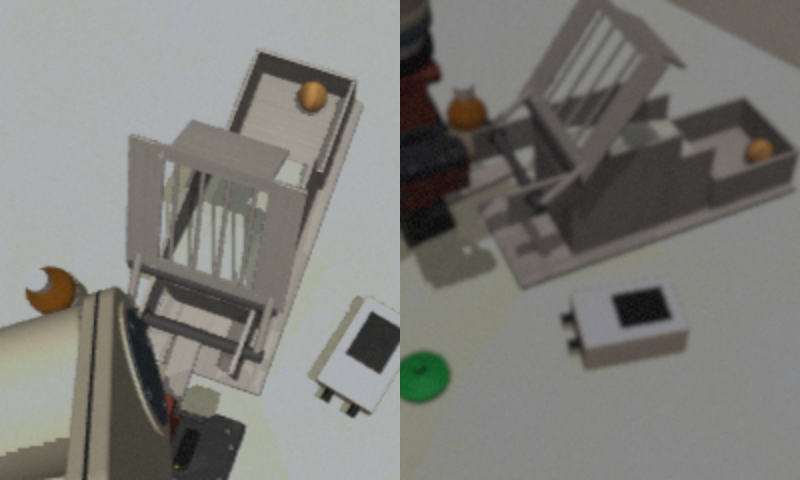

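The ball is in the tray, at (312,95) in the left half and (760,150) in the right half. The lid is fully up and the bystanders are standing. Now the slow release, about 13 mm/s.

```bash
python3 -m jog '{"delta_rot":[[0,0,0],[0,0,0],[0,0,0],[0,0,0],[0,0,0]],"translation":[[0,0,-1.4],[0,0,-2.8],[0,0,-4.2],[0,0,-5.6],[0,0,-7]],"hand":[-1,-1,-1,-1,-1]}'; python3 -m jog '{"delta_rot":[[0,0,0],[0,0,0],[0,0,0],[0,0,0],[0,0,0]],"translation":[[0,0,-1.4],[0,0,-2.8],[0,0,-4.2],[0,0,-5.6],[0,0,-7]],"hand":[-1,-1,-1,-1,-1]}'
```

```text
t: 6.0
ee_pos: [477.8, 158.8, 104.2]
orientation: [-0.528, -3.096, -0.0]
ft_force: [-4.0, 0.1, 5.8]
width: 0.5
t: 6.5
ee_pos: [477.5, 158.8, 111.2]
orientation: [-0.528, -3.096, -0.0]
ft_force: [-4.8, 1.1, 6.3]
width: 0.4
```

```bash
python3 -m jog '{"delta_rot":[[0,0,0],[0,0,0],[0,0,0],[0,0,0],[0,0,0]],"translation":[[0,0,-1.4],[0,0,-2.8],[0,0,-4.2],[0,0,-5.6],[0,0,-7]],"hand":[-1,-1,-1,-1,-1]}'; python3 -m jog '{"delta_rot":[[0,0,0],[0,0,0],[0,0,0],[0,0,0],[0,0,0]],"translation":[[0,0,-1.4],[0,0,-2.8],[0,0,-4.2],[0,0,-5.6],[0,0,-7]],"hand":[-1,-1,-1,-1,-1]}'
```

```text
t: 7.0
ee_pos: [477.6, 158.8, 118.2]
orientation: [-0.528, -3.096, -0.0]
ft_force: [-4.1, 1.3, 5.7]
width: 0.6
t: 7.5
ee_pos: [478.2, 158.7, 125.3]
orientation: [0.528, 3.097, 0.0]
ft_force: [-1.5, -0.0, 4.3]
width: 0.7
```

```bash
python3 -m jog '{"delta_rot":[[0,0,0],[0,0,0],[0,0,0],[0,0,0],[0,0,0]],"translation":[[0,0,-1.2],[0,0,-2.4],[0,0,-3.6],[0,0,-4.8],[0,0,-6]],"hand":[-1,-1,-1,-1,-1]}'; python3 -m jog '{"delta_rot":[[0,0,0],[0,0,0],[0,0,0],[0,0,0],[0,0,0]],"translation":[[0,0,-1],[0,0,-2],[0,0,-3],[0,0,-4],[0,0,-5]],"hand":[-1,-1,-1,-1,-1]}'; python3 -m jog '{"delta_rot":[[0,0,0],[0,0,0],[0,0,0],[0,0,0],[0,0,0]],"translation":[[0,0,-1],[0,0,-2],[0,0,-3],[0,0,-4],[0,0,-5]],"hand":[-1,-1,-1,-1,-1]}'
```

```text
t: 8.0
ee_pos: [479.0, 158.5, 131.5]
orientation: [0.527, 3.095, 0.0]
ft_force: [1.5, -3.5, 5.4]
width: 0.9
t: 8.5
ee_pos: [478.7, 158.8, 136.2]
orientation: [0.528, 3.096, 0.001]
ft_force: [3.9, -1.2, 4.5]
width: 0.7
t: 9.0
ee_pos: [476.8, 158.4, 140.4]
orientation: [-0.528, -3.094, 0.002]
ft_force: [0.5, -0.2, 0.3]
width: 0.7
```

The force is now zero at z=140, so the paddle is fully up. I'll rise well clear and check.

```bash
python3 -m jog '{"delta_rot":[[0,0,0],[0,0,0],[0,0,0],[0,0,0],[0,0,0]],"translation":[[0,0,-10],[0,0,-30],[0,0,-60],[0,0,-90],[0,0,-100]],"hand":[-1,-1,-1,-1,-1]}'; python3 -m jog '{"delta_rot":[[0,0,0],[0,0,0],[0,0,0],[0,0,0],[0,0,0]],"translation":[[-35,-35,0],[-70,-70,0],[-90,-90,0],[-90,-90,0],[-90,-90,0]],"hand":[-1,-1,-1,-1,-1]}'; python3 - <<'E'
from h import *
go([477,157,240],161)
a=optics.get_image("top")[:,:,::-1];b=optics.get_image("side")[:,:,::-1]
f=lambda i:cv2.resize(i,None,fx=2,fy=2)
cv2.imwrite("pics/e1.png",np.hstack([f(a[40:330,120:320]),f(b[90:380,190:390])]))
E
```

```text
t: 9.5
ee_pos: [479.3, 159.1, 244.2]
orientation: [0.527, 3.093, 0.003]
ft_force: [-0.2, -1.0, -0.1]
width: 0.1
t: 10.0
ee_pos: [532.6, 43.6, 240.3]
orientation: [-0.53, -3.095, -0.0]
ft_force: [0.1, -0.7, -0.0]
width: 0.2
t 10.0 pos [532.6  43.6 240.3] F [ 0.1 -0.7 -0. ] move [90.1 88.4  0.4] rot [-0.    -0.002 -0.008]
```

View pics/e1.png

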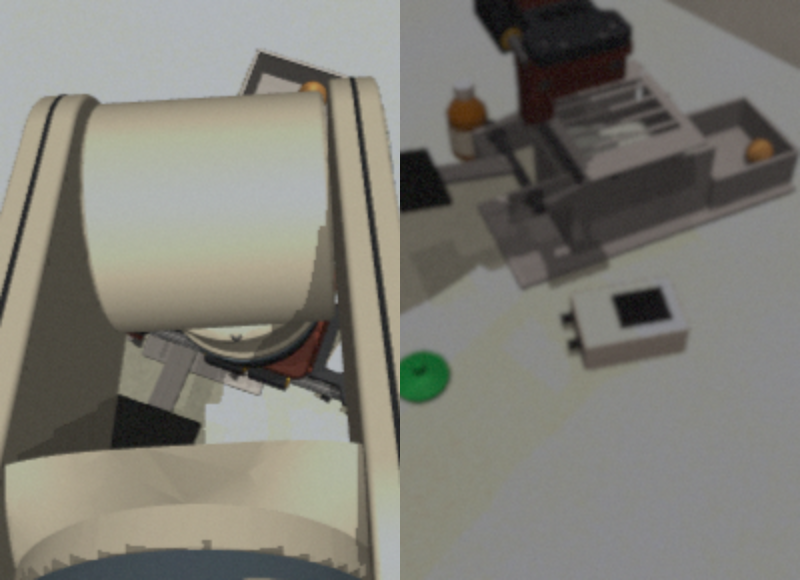

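The lid is shut, with its frame flat on the hopper in the right half. The ball is in the tray at (760,150), the bystanders sit at the same pixels as before, and the tool is about 100 mm above the dispenser with zero force.

```bash
python3 -c "
from workcell import ctrl;print(ctrl.close_job())"
```

```text
the job is handed in; nothing more can be done
None
```

The ball is out in the tray, the lid is shut again, and the job was handed in at about 10 s on the robot's clock.

- **Press:** I pushed the paddle down with the closed fingertips until the force rose from about 5 to 23 N at the lower stop. I held it there until the pictures showed the ball in the tray.
- **Release:** I let the paddle up at 10–14 mm/s over about 3.5 s. The contact force stayed at 4–6 N until the paddle reached its rest height, so the fingers stayed on it.
- **Last checks:** The final side picture shows the lid flat on the hopper and the ball in the tray. The bottle, sensor box and filter are where they were, and the tool force was about zero.
- **Slip:** When moving clear I went sideways toward the hopper instead of away from it, but about 100 mm above it, and nothing was touched. The arm therefore hides most of the dispenser in the last top picture, so the shut lid is confirmed by the side view only.

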